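Pin the retaining bar of a tilted dish stand

ROBOT

A 6-joint arm with a two-finger parallel gripper is mounted at the origin on a cart in front of the work surface, level with it; the furniture and walls round the work are solid. World frame = base frame: x ahead of the robot, y to its left, z up, the work surface at z = 0. Lengths are in m, angles in degrees, forces in N, time in s.
With the tool pointing down it reaches from about 0.325 to 0.875 m from the base axis. Payload 4.4 kg.
Tool frame: the origin (TCP) lies midway between the tips of the shut fingers; the grasp point (between the pads) lies 19 mm behind it (ctrl.hold_point_z is the distance from the TCP to the grasp point, in m); z points along the fingers, y is the line along which they close (so a half turn about z gives the same grasp; the last joint's range is limited). The gripper opens to 85 mm and grips with 20 to 120 N. Pads are 22 mm wide; open, the fingers measure 114 mm over their backs; the gripper's body (76 mm by 85 mm) begins 54 mm behind the grasp point. The pads swing forward as they close: fully open they stand 13 mm farther back than shut.
Start: joints at [59.616, 11.837, 88.321, -0, 79.842, -8.623], TCP at [0.213, 0.534, 0.231] pointing down, gripper open.
Joint ranges: [-156.59, 156.59], [-49.26, 127.26], [12.9, 141.05], [-63.56, 243.56], [4.71, 150.69], [-161.64, 161.64]. Speed limits (degrees/s): [159.86, 159.86, 180, 180, 180, 180].

INTERFACE

Orientations are given as [roll, pitch, yaw] about the fixed x, y, z axes, in that order (R = Rz(yaw) Ry(pitch) Rx(roll)).
In Python, from workcell import ctrl gives the robot as it stands.
- The arm moves only by the tool servo_tool, never from a script. Its argument "motion" is a list of rows, each a list of 7 numbers: the shift along the tool's x, y, z each as a share of 400 mm, from -1 to 1, then the turn, a rotation vector about the tool's x, y, z each as a share of 90 degrees, from -1 to 1, then the opening, from 0 (shut) to 1 (fully open). In form: [[dx, dy, dz, ax, ay, az, hand], ...]. A call has 1 to 10 rows; each row is the pose to reach, as a shift and turn from the pose commanded when the call began, along the tool's axes at that moment; what a row does not reach only later rows make up. A row lasts 1/10 s, in which the tool goes at most 50 mm and 8.59 degrees, less where a joint would pass 70% of its speed; a pose out of reach is approached as far as the arm can. A call with a number of a shift or a turn outside -1 to 1 is refused whole. A call with a gripper value outside its range is refused whole. The fingers move at their own pace and stop on an object; "squeeze" is the grip in N (left out, the last holds). Time passes only in rows, so rows that repeat a pose let the fingers close. It gives the time, the measured TCP pose, the force, the opening and the grip force at its end, in the units of the state.
- ctrl.get_state(): the state, without advancing time (a new reading comes with each control period).
- ctrl.get_image(name): name is "scene" or "top" or "wrist"; returns the picture (480x640x3 uint8, red, green, blue); there is no depth.
- ctrl.get_calibration(name): a dict with "intrinsics" (3x3 intrinsics, pixels), "dist_coeffs" ([k1, k2, p1, p2, k3] as OpenCV has them; the pictures are not rectified), "rvec" (rotation vector, rad) and "tvec" (3), from world to camera coordinates, as OpenCV has them. Camera axes: x right, y down, z forward; pixel columns grow to the right and rows downward; lengths in m; the calibration is good to about 2 mm. A picture is of the moment at which its call begins: read the wrist's pose just before it. get_calibration takes no time and is no camera call; for the wrist camera it gives the pose at the moment of the call.
- ctrl.finish_job(): hands the job in; it is judged then, once.
Trained networks look in the newest picture that a camera, given by its name, has taken for a name from the list of things; names that differ only in an ending like _2 or _b are one class to them, and where a whole thing is asked for, a point or a joint stands for the part that bears it (a point fixed in the world has none). Each returns a list of dicts, best first, with "score" (0 to 1); they miss things now and then, are a little off and sometimes report something else, mostly with a low value. They report only what shows in the picture. A call takes as long as a camera call. They do not tell look-alikes from the thing itself.
- ctrl.search_frame(thing, camera): "rect" ([left, top, right, bottom] in pixels, round what is visible of it).
- ctrl.outline_of(thing, camera): "mask" (480x640 bool, what is visible of it) and "rect" ([left, top, right, bottom] in pixels, round what is visible of it).
The state is a dict: "time": time; "joints": joint angles; "qd": joint speeds; "joint_torque": joint torques, N m; "tool_pos": TCP position; "ee_rot": TCP orientation; "contact_force": force on the tool from outside, world axes, zero at the start; "torque": the same for the moment, N m; "gripper_width": finger opening in m; "gripper_force": force on a finger pad.
Only numpy, scipy, OpenCV 4.12 (cv2) and the standard library are available. Lean on these libraries where they do the work, as an engineer would, in place of code of your own. Each camera call takes 0.05 s, during which the arm holds its last target. There are 200 camera calls.

TASK

Secure the two stacked dishes on the tilted stand: swing the retaining bar by its black knob all the way into the fork, against its stop, so that the holes line up. Then take the ball-lock pin from its parking block with both its side buttons squeezed in, slide it through the fork and the bar until its collar sits on the fork, and let go so that the buttons spring out and the pin is locked. Leave the things round about where they are.

Things in the scene. Friction and masses are not known exactly. Their poses are not given: they have to be found in the camera images.
- fork_hole (a point): Mouth of the fork's hole, centred on the outer (upper) face of the upper of two steel lugs: 44 x 44 x 10 mm, 14 mm apart, 18 mm through holes with small chamfer; 34 mm thick over both, then 28 mm free above the deck. A web closes the -y side. z = deck normal outward = hole axis (pin goes in along -z), x up the slope, y left along the deck
- retaining_bar (a joint): Angle (rad) of the aluminium bar, 22 x 10 mm, 150 mm from pivot to its 22 mm end hole. 0 = closed against its stop, end in the fork, holes in line; positive = open, swung up the slope, away from the robot (counter-clockwise seen from outside the deck, about the deck normal). Stiff hinge (2 to 4 N at the knob): it stays where it is left
- bar_knob (a point): Centre (half-way up) of the black round knob on the bar, 22 mm wide, 34 mm tall, standing along the deck normal 60 mm from the pivot; bar closed, it is 90 mm from the fork hole. z along the knob's axis, outward; -y along the bar away from the pivot
- bar_pivot (a point): Point on the bar's pivot axis, level with the middle of the knob, 150 mm to the +y side of the fork hole; same axes as fork_hole
- pin_handle (a point): Centre of the grey handle of the loose ball-lock pin (0.14 kg): 24 (x) by 26 (y) by 50 (z) mm. On its +y and -y faces are steel push buttons 18 x 36 mm, 4 mm proud each (34 mm over both), flush when pressed with about 8 N. A collar 34 mm wide, 4 mm thick, has its underside 29 mm below this point. z = pin axis from tip to handle; y through both buttons
- pin_tip (a point): Tip of the pin's 16 mm shank, 87 mm below the handle's centre, 58 mm below the collar; the last 12 mm taper to 8 mm. Two balls, 18 mm above the tip, stand 3.5 mm out of the shank on +y and -y; each draws in only while the button on its side is pressed, and with balls out the pin enters no 18 mm hole. Axes as pin_handle
- pin_button_l (a joint): Travel of the pin's +y button in m: 0 = out (ball out), 0.004 = pressed (ball in); springs back
- pin_button_r (a joint): Travel of the pin's -y button in m: 0 = out (ball out), 0.004 = pressed (ball in); springs back
- parking_block: Fixed aluminium block, 60 x 60 mm, 66 mm tall, with a 27 mm upright bore in which the pin stands loosely, its collar on top; origin at the centre of the underside, z up
- tape: Bystander: roll of tape lying flat, 98 mm wide, 25 mm tall; origin under its centre
- magnifier: Bystander: black hand loupe 120 x 46 x 10 mm lying flat; origin under its centre
- counter: Bystander: tally counter 75 x 57 x 25 mm; origin under its centre
- lid: Bystander: flat clear dish lid 103 mm wide, 12 mm tall; origin under its centre
- jar: Bystander: jar with a lid, 88 mm wide, 122 mm tall; origin under its centre
- pot: Bystander: small white pot, 53 mm wide, 62 mm tall; origin under its centre
- stand: Fixed tilted stand: grey base plate 170 x 240 x 14 mm carrying an aluminium deck sloped 35 degrees that faces up and towards the robot, with two stacked dishes, the fork at its right and the bar's pivot at its left (seen from the robot at yaw 0). Origin under the centre of the base plate; x away from the robot, y left, z up
Things that resemble listed ones, but are neither listed nor needed, are in the scene too. What is shaped like the part that bears pin_handle but purple is not meant.

How it is judged (in metres and radians):
On the way, in this order (a step that is already met when the one before it is completed fails the run):
1. the bar is swung fully into the fork while the pin is still out (value of joint retaining_bar below 0.025 rad and distance between pin_tip and fork_hole above 0.03 m), for 0.2 s.
2. the pin is slid into the fork with both buttons pressed (value of joint each of pin_button_l, pin_button_r above 0.003 m and z of pin_tip in the frame of fork_hole below -0.03 m and angle between the z axis of pin_handle and the z axis of fork_hole, either way round below 0.12 rad and distance between pin_tip and fork_hole below 0.062 m), for 0.1 s.
At the end, for the whole second after the job is handed in: The bar is closed (within 0.03 rad), the pin stands through fork and bar in line with the hole (within 0.1 rad) with its collar on the fork (within 3.5 mm), both buttons are out (within 1 mm, balls out beyond the lower lug), and the pin is at rest (value of joint retaining_bar below 0.03 rad and distance between pin_tip and fork_hole below 0.0615 m and z of pin_tip in the frame of fork_hole below -0.0545 m and angle between the z axis of pin_handle and the z axis of fork_hole, either way round below 0.1 rad and value of joint each of pin_button_l, pin_button_r below 0.001 m and linear speed of lock_pin below 0.02 m/s); the robot touches nothing.
It fails at once if a bystander is pushed more than 30 mm from its place (distance of any of tape, magnifier, counter, lid, jar, pot from where it was at the start of the episode above 0.03 m).
It also fails if it takes over 50 s, if anything falls off the work surface, if the arm or the gripper's body presses on something with over 40 N, if the wrist force passes 120 N, or if a joint passes its speed limit or range.

## Working session

There is one attempt and no reset: what is moved stays moved. The work goes in short steps, Python scripts to look and compute and a tool call to move; the robot and the scene stay as the last step left them, time stands still between calls to the robot, and variables do not carry over. Pictures are saved under pics/ and viewed, at most 10 in all, crops included, and the job is handed in when it is done.

Besides the shell and the picture viewer there is one more tool, called after "Call:" as name(argument=value, ...) on one line, values as JSON. servo_tool: Moves the arm, as the interface text tells. Its arguments: {"type":"object","properties":{"motion":{"type":"array"},"squeeze":{"type":"number"}},"required":["motion"]}

```bash
ls; mkdir -p pics
python3 - <<'E'
from workcell import ctrl
import cv2,numpy as np
ims=[]
for c in ("scene","top"):
    im=ctrl.get_image(c); np.save(f"pics/{c}0.npy",im); cv2.imwrite(f"pics/{c}0.png",im[:,:,::-1])
    for t in ("pin_handle","bar_knob","retaining_bar","parking_block","stand","pin_tip"):
        try: print(c,t,[(round(d["score"],2),[int(v) for v in d["rect"]]) for d in ctrl.search_frame(t,c)])
        except Exception as e: print(c,t,e)
    k=ctrl.get_calibration(c); print({a:np.round(b,4).tolist() for a,b in k.items()})
print(ctrl.get_state(), ctrl.hold_point_z)
E
```

```text
pics
scene pin_handle [(0.83, [418, 287, 434, 311]), (0.65, [437, 337, 460, 376])]
scene bar_knob [(0.93, [260, 175, 326, 218])]
scene retaining_bar [(0.96, [259, 173, 327, 217])]
scene parking_block [(0.9, [397, 296, 443, 346])]
scene stand [(0.71, [246, 173, 362, 277])]
scene pin_tip [(0.74, [438, 338, 460, 376]), (0.68, [414, 288, 436, 313])]
{'intrinsics': [[525.4229, 0.0, 321.9263], [0.0, 525.4229, 234.2563], [0.0, 0.0, 1.0]], 'dist_coeffs': [-0.0413, 0.0, 0.0, 0.0, 0.0], 'rvec': [2.1102, -1.1339, 0.4895], 'tvec': [-0.2676, 0.3917, 0.937]}
top pin_handle [(0.71, [474, 289, 494, 309]), (0.67, [436, 248, 454, 265])]
top bar_knob [(0.62, [233, 178, 304, 243]), (0.37, [187, 300, 216, 324])]
top retaining_bar [(0.92, [233, 180, 301, 246])]
top parking_block [(0.94, [419, 248, 454, 277])]
top stand [(0.67, [222, 178, 343, 268]), (0.28, [333, 125, 374, 178])]
top pin_tip [(0.77, [434, 247, 453, 267]), (0.76, [470, 292, 494, 307])]
{'intrinsics': [[532.6063, 0.0, 319.7393], [0.0, 532.6063, 235.7618], [0.0, 0.0, 1.0]], 'dist_coeffs': [-0.0047, 0.0, 0.0, 0.0, 0.0], 'rvec': [2.1653, -2.1006, 0.2127], 'tvec': [0.0085, 0.5463, 1.1466]}
{'time': 0.7, 'joints': array([ 5.96163091e+01,  1.18367494e+01,  8.83191354e+01,  1.88551576e-03,
        7.98425336e+01, -8.62386400e+00]), 'qd': array([ 0.06715444, -0.04156962,  0.04165877, -0.0200706 , -0.01854262,
        0.05932633]), 'joint_torque': array([ 8.88593549e-04, -3.82917953e+01, -2.91891718e+01, -3.56163382e-04,
        5.69096082e-04, -1.07995584e-05]), 'tool_pos': array([0.21318071, 0.5340421 , 0.23130636]), 'ee_rot': array([ 1.79998158e+02, -1.59783444e-03,  1.58239841e+02]), 'contact_force': array([-0.58664125, -0.30758505,  0.22246316]), 'torque': array([-0.03914978,  0.02114027, -0.01539689]), 'gripper_force': 0.0, 'gripper_width': 0.08523326099184621} 0.0187
```

View pics/scene0.png

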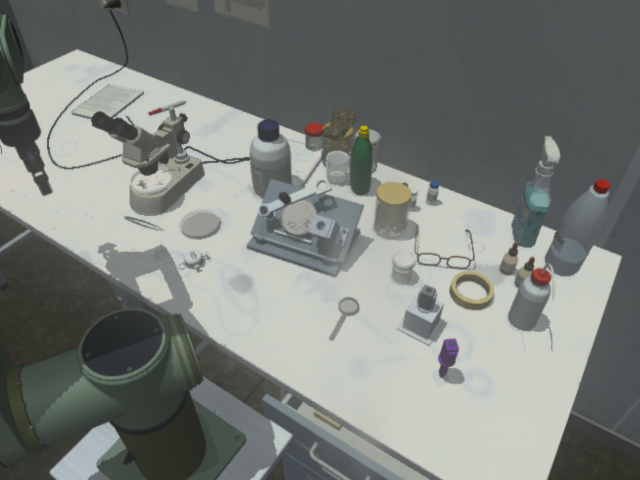

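View pics/top0.png

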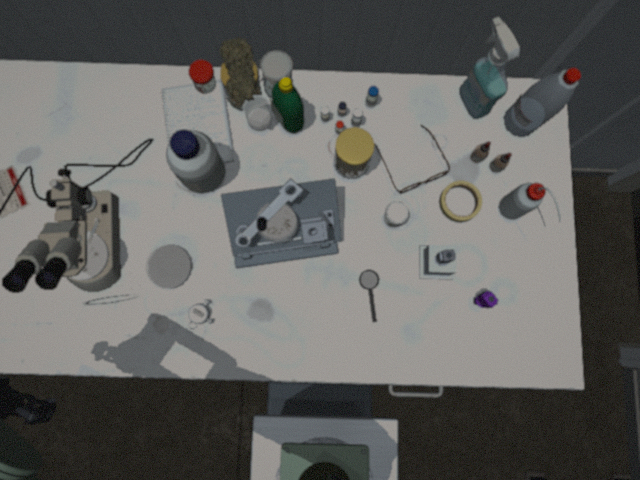

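Candidates for the pin: the grey handle in the block at scene (427,298) / top (446,257), and the purple pin at scene (449,355) / top (486,299), which is the look-alike. I choose the grey one. Next is a close crop to check it.

```bash
cat > h.py <<'E'
import numpy as np,cv2
from scipy.spatial.transform import Rotation as Ro
from scipy.optimize import least_squares
def cal(k):
    return (np.array(k["intrinsics"]),np.array(k["dist_coeffs"]),np.array(k["rvec"],float),np.array(k["tvec"],float))
def proj(P,c):
    return cv2.projectPoints(np.atleast_2d(np.asarray(P,float)),c[2],c[3],c[0],c[1])[0].reshape(-1,2)
def ray(p,c):
    u=cv2.undistortPoints(np.array([[p]],float),c[0],c[1]).ravel(); R=cv2.Rodrigues(c[2])[0]
    d=R.T@np.array([u[0],u[1],1]); return -R.T@c[3].ravel(), d/np.linalg.norm(d)
def atz(p,c,z):
    o,d=ray(p,c); return o+d*(z-o[2])/d[2]
def tri(ps,cs):
    A=np.zeros((3,3));b=np.zeros(3)
    rs=[ray(p,c) for p,c in zip(ps,cs)]
    for o,d in rs:
        M=np.eye(3)-np.outer(d,d);A+=M;b+=M@o
    X=np.linalg.solve(A,b); return X,[np.linalg.norm((np.eye(3)-np.outer(d,d))@(X-o)) for o,d in rs]
E
python3 - <<'E'
import sys;sys.path.insert(0,'.')
from h import *
from workcell import ctrl
a=np.load("pics/scene0.npy");b=np.load("pics/top0.npy")
def cr(im,x,y,w,h,W,H):
    return cv2.resize(im[y:y+h,x:x+w],(W,H),interpolation=cv2.INTER_CUBIC)
m=np.vstack([np.hstack([cr(a,240,165,130,110,400,338),cr(b,215,170,130,110,400,338)]),
 np.hstack([cr(a,380,270,100,65,400,260),cr(b,400,230,100,65,400,260)])])
cv2.imwrite("pics/m0.png",m[:,:,::-1])
cs,ct=[cal(ctrl.get_calibration(c)) for c in("scene","top")]
for c in(cs,ct): print(ray((320,240),c))
print("pin",tri([(426,299),(445,256.5)],[cs,ct]))
E
```

```text
(array([-0.19117735, -0.43712232,  0.93562609]), array([ 0.59446458,  0.38843564, -0.70408069]))
(array([0.32847257, 0.04128083, 1.22622425]), array([ 0.17385694, -0.01427366, -0.98466747]))
pin (array([ 0.50162897, -0.24697194,  0.08831893]), [np.float64(0.0001899679643678079), np.float64(0.00018996796436780727)])
```

View pics/m0.png

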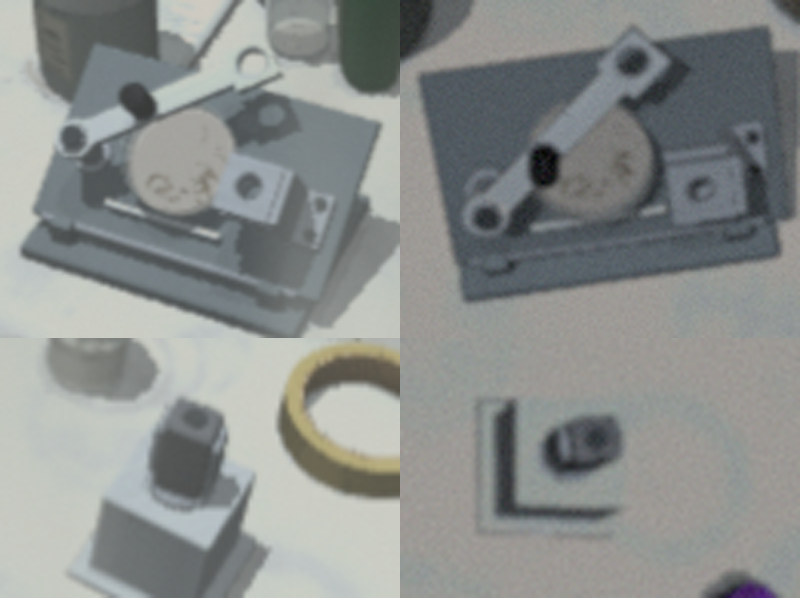

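The crop confirms the grey pin in the block. In it I can also see the fork hole at scene (321,225) / top (313.5,231), the bar end hole at (322,185) / (291,189.5), the pivot at (264,209.5) / (243,240) and the knob at (284.5,198) / (262,224).

```bash
cat >> h.py <<'E'
def stand(p):  # fork pos, yaw(deg) -> R of fork frame
    return np.array(p[:3]), Ro.from_euler("z",p[3],degrees=True).as_matrix()@Ro.from_euler("y",-35,degrees=True).as_matrix()
def barpt(p,r,h):  # point on bar at radius r from the pivot, height h rel. mouth
    f,R=stand(p); a=np.radians(p[4]); return f+R@np.array([r*np.sin(a),.150-r*np.cos(a),h])
def tool(R,up):  # tool rotation with z=-deck normal, y = 'up' direction in deck frame
    z=-R[:,2]; y=R@np.array(up,float); return np.column_stack([np.cross(y,z),y,z])
E
python3 - <<'E'
from h import *
from workcell import ctrl
cs,ct=[cal(ctrl.get_calibration(c)) for c in("scene","top")]
obs=dict(fork=[(321.2,225.1),(313.5,231.1)],end=[(322.2,185.2),(291,189.5)],piv=[(263.7,209.5),(243.3,239.9)],knob=[(284.5,197.8),(262.1,223.9)])
for k,v in obs.items():
    X,e=tri(v,[cs,ct]);print(k,X.round(4),np.round(e,4))
def res(q):
    p=q[:5]; P=dict(fork=stand(p)[0],end=barpt(p,.15,-.012),piv=barpt(p,0,q[5]),knob=barpt(p,.06,q[6]))
    return np.concatenate([np.concatenate([proj(P[k],c)[0]-v[i] for i,c in enumerate((cs,ct))]) for k,v in obs.items()])
s=least_squares(res,[.5,.05,.1,0,50,-.01,.005]);print(s.x.round(4),s.fun.round(1))
k=cal(ctrl.get_calibration("wrist")); st=ctrl.get_state(); R=Ro.from_euler("xyz",st["ee_rot"],degrees=True).as_matrix()
o,_=ray((320,240),k); print("cam in tool",R.T@(o-st["tool_pos"])); print((R.T@cv2.Rodrigues(k[2])[0].T).round(3),k[0],k[1]); print(R)
E
```

```text
fork [0.5433 0.0396 0.1154] [0.0001 0.0001]
end [0.6214 0.0889 0.1576] [0. 0.]
piv [0.521  0.1886 0.1061] [0.0003 0.0003]
knob [0.5499 0.1468 0.1419] [0.0002 0.0002]
[ 5.44000e-01  4.00000e-02  1.13800e-01  1.08273e+01  3.91206e+01
 -9.10000e-03  8.90000e-03] [ 0.1  0.3 -0.2 -0.2 -0.2 -0.  -0.   0.3  0.2 -0.   0.   0.1  0.2 -0.3
  0.  -0.1]
cam in tool [ 0.06435075  0.00043275 -0.14260668]
[[ 0.    -0.965 -0.261]
 [ 1.     0.     0.   ]
 [-0.    -0.261  0.965]] [[342.55921059   0.         323.97731681]
 [  0.         342.55921059 239.14637825]
 [  0.           0.           1.        ]] [-0.05316034  0.          0.          0.          0.        ]
[[-9.28743833e-01  3.70722123e-01 -1.39819479e-05]
 [ 3.70722122e-01  9.28743832e-01  4.01967489e-05]
 [ 2.78874720e-05  3.21490652e-05 -9.99999999e-01]]
```

```bash
cat >> h.py <<'E'
def rel(pos,R,st):
    R0=Ro.from_euler("xyz",st["ee_rot"],degrees=True).as_matrix()
    d=R0.T@(np.array(pos)-st["tool_pos"]); w=Ro.from_matrix(R0.T@R).as_rotvec(degrees=True)
    return np.concatenate([d/.4,w/90]).round(3).tolist()
SP=[.544,.040,.1138,10.83,39.12]
def knobpose(a,h,p=SP):
    q=list(p);q[4]=a; t=np.radians(a); return barpt(q,.06,h),tool(stand(q)[1],[np.cos(t),np.sin(t),0])
E
python3 - <<'E'
from h import *
from workcell import ctrl
st=ctrl.get_state()
for h in (.09,-.006):
    P,R=knobpose(39.12,h); print(P,R.round(3).tolist(),rel(P,R,st))
print(.0+np.array(stand(SP)[1]).round(3))
E
```

```text
[0.50431782 0.13773508 0.20923745] [[-0.653, 0.506, 0.563], [0.665, 0.739, 0.108], [-0.362, 0.445, -0.819]] [-1.043, -0.65, 0.055, -0.26, -0.291, 0.197]
[0.55840043 0.14808124 0.13059886] [[-0.653, 0.506, 0.563], [0.665, 0.739, 0.108], [-0.362, 0.445, -0.819]] [-1.159, -0.576, 0.252, -0.26, -0.291, 0.197]
[[ 0.805 -0.188 -0.563]
 [ 0.154  0.982 -0.108]
 [ 0.574  0.     0.819]]
```

Call:
servo_tool(motion=[[-0.3,-0.2,-0.1,0,0,0,0.55],[-0.4,-0.25,-0.1,0,0,0,0.55],[-0.5,-0.31,-0.1,-0.05,-0.05,0.05,0.55],[-0.6,-0.37,-0.08,-0.1,-0.1,0.1,0.55],[-0.7,-0.44,-0.05,-0.16,-0.18,0.12,0.55],[-0.8,-0.5,0,-0.2,-0.22,0.15,0.55],[-0.9,-0.57,0.03,-0.26,-0.291,0.197,0.55],[-1,-0.63,0.05,-0.26,-0.291,0.197,0.55],[-1,-0.65,0.055,-0.26,-0.291,0.197,0.55]], squeeze=40)

```text
time: 1.6
tool_pos: [0.4682, 0.1744, 0.216]
ee_rot: [151.5, 21.2, 134.6]
contact_force: [1.0, 0.6, 0.3]
gripper_width: 0.047
gripper_force: 0.0
```

Run:
```python
from h import *
from workcell import ctrl
st=ctrl.get_state()
k=cal(ctrl.get_calibration("wrist"))
im=ctrl.get_image("wrist"); np.save("pics/w1.npy",im)
v=im.copy()
f,R=stand(SP)
for P,c in((f,(255,0,0)),(barpt(SP,.15,-.012),(0,255,0)),(barpt(SP,0,-.009),(0,0,255)),(barpt(SP,.06,.022),(255,255,0))):
    cv2.drawMarker(v,tuple(int(x) for x in proj(P,k)[0]),c,0,14,1)
cv2.imwrite("pics/w1.png",v[:,:,::-1])
for h in (.09,-.006):
    P,R=knobpose(39.12,h); print(rel(P,R,st))
print(st["joints"],st["tool_pos"],st["gripper_width"],st["time"])
```

```text
[-0.114, -0.03, 0.055, 0.0, -0.001, 0.001]
[-0.114, -0.03, 0.295, 0.0, -0.001, 0.001]
[ 10.24066354 -17.46001811 125.19853541   0.65733141  37.28759809
 -40.18242054] [0.46824556 0.17442101 0.21597292] 0.046950331954292025 1.6
```

View pics/w1.png

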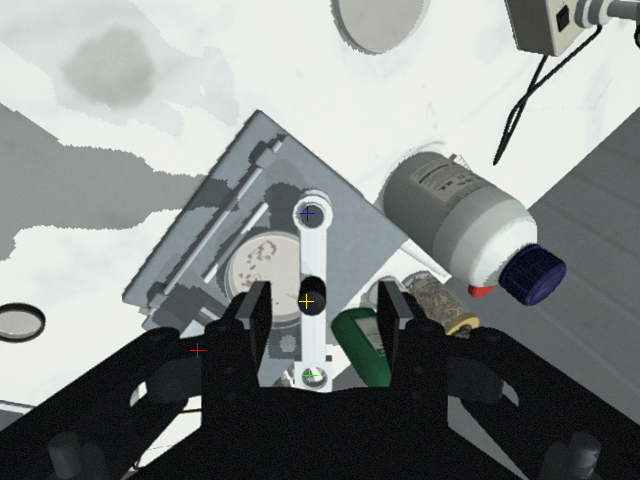

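The wrist view shows the knob at (312,295), the pivot bolt at (313,215) and the bar hole at (316,377). These lie about 6 px right of my projections, and the finger midplane is at 324. I will correct the y shift to -0.021.

Call:
servo_tool(motion=[[-0.116,-0.021,0.055,0,0,0,0.55],[-0.117,-0.021,0.12,0,0,0,0.55],[-0.117,-0.021,0.2,0,0,0,0.55],[-0.117,-0.021,0.26,0,0,0,0.55],[-0.117,-0.021,0.29,0,0,0,0.55],[-0.117,-0.021,0.29,0,0,0,0.0],[-0.117,-0.021,0.29,0,0,0,0.0],[-0.117,-0.021,0.29,0,0,0,0.0],[-0.117,-0.021,0.29,0,0,0,0.0]], squeeze=40)

```text
time: 2.55
tool_pos: [0.5603, 0.1509, 0.1348]
ee_rot: [151.6, 21.2, 134.6]
contact_force: [8.1, 1.0, -11.4]
gripper_width: 0.0208
gripper_force: 39.5
```

Run:
```python
from h import *
from workcell import ctrl
st=ctrl.get_state(); print(st)
P,R=knobpose(39.12,-.006); print("tool err (mm)",R.T@(st["tool_pos"]-P)*1000)
```

```text
{'time': 2.55, 'joints': array([  4.53210785,   1.99722881, 119.83298602,   9.05487288,
        23.68813276, -52.60511029]), 'qd': array([-0.01131538, -0.02075597,  0.20574268, -0.00132508, -0.14946979,
       -0.01299397]), 'joint_torque': array([  0.79087598, -32.15462923, -26.73976064,   0.42356808,
        -2.23414622,   0.08722835]), 'tool_pos': array([0.5602577 , 0.15092251, 0.13484687]), 'ee_rot': array([151.55882891,  21.15394605, 134.55007118]), 'contact_force': array([  8.05497737,   0.99767056, -11.41720476]), 'torque': array([-0.32545534,  0.25937325, -0.07500409]), 'gripper_force': 39.54833149909973, 'gripper_width': 0.020815375816905228}
tool err (mm) [-0.86174845  4.9295102  -2.12724268]
```

Call:
servo_tool(motion=[[0.001,-0.016,0,0,0,0.067,0],[0.003,-0.031,0,0,0,0.133,0],[0.007,-0.046,0,0,0,0.2,0],[0.013,-0.061,0,0,0,0.267,0],[0.02,-0.075,0,0,0,0.333,0],[0.028,-0.088,0,0,0,0.4,0],[0.035,-0.096,0,0,0,0.445,0],[0.036,-0.098,0,0,0,0.455,0],[0.036,-0.1,0,0,0,0.455,0],[0.036,-0.1,0,0,0,0.455,0]], squeeze=40)

```text
time: 3.55
tool_pos: [0.5311, 0.1302, 0.1122]
ee_rot: [145.0, -1.0, 99.3]
contact_force: [7.1, -4.1, -11.8]
gripper_width: 0.0205
gripper_force: 40.4
```

Run:
```python
from h import *
from workcell import ctrl
st=ctrl.get_state(); R0=Ro.from_euler("xyz",st["ee_rot"],degrees=True).as_matrix()
print(st["tool_pos"],st["ee_rot"],"F tool",R0.T@st["contact_force"],st["gripper_width"])
P,R=knobpose(0,-.006); print("tool err (mm)",R.T@(st["tool_pos"]-P)*1000)
```

```text
[0.53106929 0.13020954 0.11215122] [145.036166    -1.01607123  99.29754976] F tool [-5.41627593 -1.49554202 13.27943053] 0.020523489440929063
tool err (mm) [ 1.03244559  2.53534728 -2.21194409]
```

Call:
servo_tool(motion=[[0,-0.004,0,0,0,0,0],[0,-0.008,0,0,0,0,0],[0,-0.008,0,0,0,0,0]])

```text
time: 3.85
tool_pos: [0.5305, 0.1301, 0.1119]
ee_rot: [144.8, -1.0, 99.2]
contact_force: [14.4, 0.4, -16.1]
gripper_width: 0.0209
gripper_force: 40.2
```

Run:
```python
from h import *
from workcell import ctrl
st=ctrl.get_state(); R0=Ro.from_euler("xyz",st["ee_rot"],degrees=True).as_matrix()
print(st["tool_pos"],st["ee_rot"],"F tool",R0.T@st["contact_force"],st["gripper_width"])
P,R=knobpose(0,-.006); print("tool err (mm)",R.T@(st["tool_pos"]-P)*1000)
```

```text
[0.53049768 0.13006639 0.11185109] [144.7864077   -1.04617523  99.22484776] F tool [-2.21757307  2.38422408 21.40105315] 0.020921609887520468
tool err (mm) [ 0.99924399  1.88127115 -2.30353755]
```

Call:
servo_tool(motion=[[0,-0.006,0,0,0,0,0],[0,-0.012,0,0,0,0,0],[0,-0.012,0,0,0,0,0]])

```text
time: 4.15
tool_pos: [0.5304, 0.13, 0.1119]
ee_rot: [144.3, -1.0, 99.2]
contact_force: [28.5, 6.8, -21.6]
gripper_width: 0.0205
gripper_force: 40.8
```

Run:
```python
from h import *
from workcell import ctrl
st=ctrl.get_state(); R0=Ro.from_euler("xyz",st["ee_rot"],degrees=True).as_matrix()
print(st["tool_pos"],st["ee_rot"],"F tool",R0.T@st["contact_force"],st["gripper_width"])
P,R=knobpose(0,-.006); print("tool err (mm)",R.T@(st["tool_pos"]-P)*1000)
```

```text
[0.53037642 0.12995606 0.11193425] [144.34026888  -1.03790148  99.17295802] F tool [ 1.82128179 11.1120195  34.61319642] 0.02046716734566033
tool err (mm) [ 0.91366242  1.81443189 -2.45186338]
```

Call:
servo_tool(motion=[[0,0.016,0,0,0,0,0],[0,0.017,0,0,0,0,0.55],[0,0.017,0,0,0,0,0.55],[0,0.017,0,0,0,0,0.55],[0,0.017,-0.1,0,0,0,0.55],[0,0.017,-0.2,0,0,0,0.55],[-0.05,0.017,-0.25,0,0,0,0.55],[-0.15,0.017,-0.25,0,0,0,0.55],[-0.15,0.017,-0.25,0,0,0,0.55],[-0.15,0.017,-0.25,0,0,0,0.55]])

```text
time: 5.15
tool_pos: [0.4836, 0.0598, 0.1927]
ee_rot: [145.0, -1.1, 99.2]
contact_force: [-0.8, 0.5, 0.6]
gripper_width: 0.047
gripper_force: 0.0
```

Run:
```python
from h import *
from workcell import ctrl
st=ctrl.get_state()
k=cal(ctrl.get_calibration("wrist"))
im=ctrl.get_image("wrist"); np.save("pics/w2.npy",im)
np.save("pics/w2k.npy",np.concatenate([k[2].ravel(),k[3].ravel()]))
p=SP[:4]+[0]
for n,P in(("fork",p[:3]),("end",barpt(p,.15,-.012)),("piv",barpt(p,0,-.009)),("knobtop",barpt(p,.06,.022))): print(n,proj(P,k)[0].round(1))
cv2.imwrite("pics/w2.png",cv2.resize(im[100:460,160:560],(800,720))[0:600,:,::-1])
print(st["tool_pos"],st["ee_rot"],st["qd"],st["contact_force"])
```

```text
fork [324.  280.4]
end [324.  274.6]
piv [316.2  64.2]
knobtop [318.9 157.4]
[0.48362464 0.05976978 0.19265397] [145.02542407  -1.09242282  99.15531502] [ 2.88586906  0.97410008  0.70173943 -0.02669554  0.20331245  0.10397338] [-0.82185682  0.4582911   0.63343511]
```

View pics/w2.png

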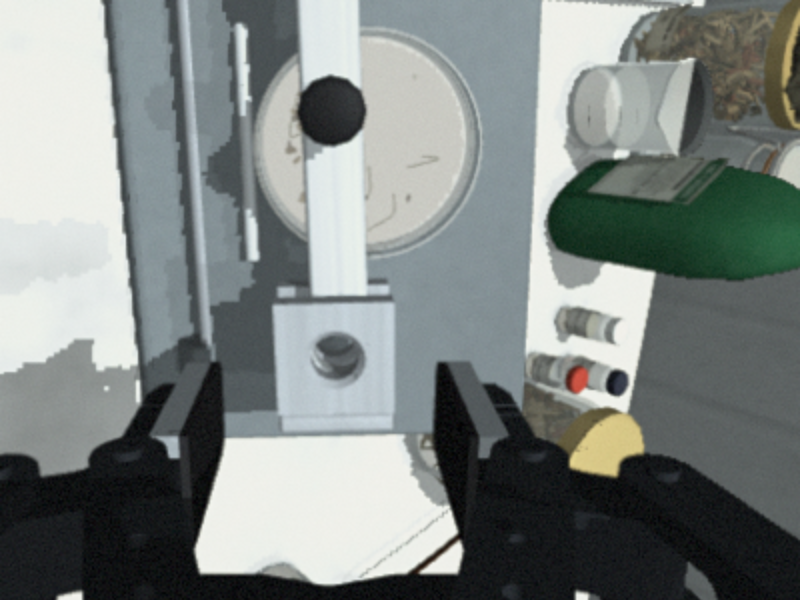

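The view shows the bar lying inside the fork, with the hole near raw pixel (329,278.5) and the knob top at (326,154.5). That is about 4 mm up the slope from my fit. I'll take a second look from another offset.

Call:
servo_tool(motion=[[-0.06,0.01,-0.03,0,0,0,0.55],[-0.06,0.01,-0.03,0,0,0,0.55],[-0.06,0.01,-0.03,0,0,0,0.55]])

```text
time: 5.5
tool_pos: [0.4838, 0.0375, 0.2036]
ee_rot: [145.1, -1.1, 99.4]
contact_force: [0.8, 0.5, -0.4]
gripper_width: 0.0468
gripper_force: 0.0
```

Run:
```python
from h import *
from workcell import ctrl
st=ctrl.get_state()
k=cal(ctrl.get_calibration("wrist"))
im=ctrl.get_image("wrist"); np.save("pics/w3.npy",im)
np.save("pics/w3k.npy",np.concatenate([k[2].ravel(),k[3].ravel()]))
p=SP[:4]+[0]
for n,P in(("fork",p[:3]),("piv",barpt(p,0,-.009)),("knobtop",barpt(p,.06,.022))): print(n,proj(P,k)[0].round(1))
for n in("w2","w3"):
    c=cv2.resize(np.load(f"pics/{n}.npy")[235:325,285:375],(400,400),interpolation=cv2.INTER_CUBIC)
    cv2.imwrite(f"pics/{n}c.png",c[:,:,::-1])
R=np.column_stack([[1,0,0],[0,-1,0],[0,0,-1.]])
print("qd",st["qd"].round(1),st["ee_rot"],rel([.502,-.247,.235],R,st))
```

```text
fork [319.3 248.4]
piv [311.9  34.7]
knobtop [313.8 122.1]
qd [ 0.6  0.3  0.8 -0.   0.3 -0.4] [145.09902422  -1.12216731  99.39685822] [-0.707, -0.006, -0.117, 0.274, -0.344, 1.063]
```

Call:
servo_tool(motion=[[-0.1,0,-0.06,0.02,-0.03,0.09,0.7],[-0.2,0,-0.09,0.05,-0.06,0.18,0.7],[-0.3,0,-0.11,0.07,-0.09,0.27,0.7],[-0.4,0,-0.11,0.09,-0.12,0.36,0.7],[-0.5,0,-0.117,0.12,-0.15,0.45,0.7],[-0.6,0,-0.117,0.14,-0.18,0.54,0.7],[-0.7,-0.006,-0.117,0.17,-0.21,0.64,0.7],[-0.707,-0.006,-0.117,0.2,-0.25,0.77,0.7],[-0.707,-0.006,-0.117,0.23,-0.29,0.9,0.7],[-0.707,-0.006,-0.117,0.255,-0.32,0.99,0.7]])

```text
time: 6.55
tool_pos: [0.502, -0.2464, 0.2342]
ee_rot: [175.3, -4.4, 16.2]
contact_force: [0.3, -0.7, 0.3]
gripper_width: 0.0597
gripper_force: 0.0
```

Run:
```python
from h import *
from workcell import ctrl
st=ctrl.get_state()
R=np.column_stack([[1,0,0],[0,-1,0],[0,0,-1.]])
print(st["joints"].round(1),st["tool_pos"],st["ee_rot"],rel([.502,-.247,.235],R,st))
```

```text
[-35.3   5.6  95.4   0.5  72.6  38.6] [ 0.50195653 -0.24643927  0.23417067] [175.2846302   -4.41383983  16.16193346] [-0.0, 0.002, -0.002, 0.045, -0.056, 0.177]
```

Call:
servo_tool(motion=[[0,0.002,0,0.02,-0.03,0.09,0.7],[0,0.002,0,0.045,-0.056,0.177,0.7],[0,0.002,0,0.045,-0.056,0.177,0.7],[0,0.002,0,0.045,-0.056,0.177,0.7]])

```text
time: 6.95
tool_pos: [0.5021, -0.2475, 0.2345]
ee_rot: [179.9, -0.2, 0.5]
contact_force: [0.2, 0.1, 0.1]
gripper_width: 0.06
gripper_force: 0.0
```

Run:
```python
from h import *
from workcell import ctrl
st=ctrl.get_state()
k=cal(ctrl.get_calibration("wrist"))
im=ctrl.get_image("wrist"); np.save("pics/w4.npy",im); np.save("pics/w4k.npy",np.concatenate([k[2].ravel(),k[3].ravel()]))
for P in ([.502,-.247,.12],[.502,-.247,.066]): print(proj(P,k)[0].round(1))
r=ctrl.outline_of("pin_handle","wrist");print([(round(d["score"],2),np.round(d["rect"],1)) for d in r])
print(st["joints"].round(1),st["tool_pos"],st["ee_rot"],st["qd"].round(2))
u,v=[int(x) for x in proj([.502,-.247,.1],k)[0]]; print(u,v)
c4=cv2.resize(im[v-70:v+70,u-93:u+94],(800,600),interpolation=cv2.INTER_CUBIC)[:,:,::-1]
a=[cv2.resize(cv2.imread(f"pics/{n}c.png"),(300,300)) for n in("w2","w3")]
cv2.imwrite("pics/m1.png",np.hstack([cv2.resize(c4,(500,375)),cv2.resize(np.vstack(a),(188,375))]) if 0 else np.hstack([np.vstack([cv2.resize(c4,(500,375)),np.zeros((225,500,3),np.uint8)]),np.vstack(a)]))
```

```text
[322.8 237.3]
[322.9 222.6]
[(0.72, array([304.5, 198.9, 346.4, 248.9]))]
[-35.1   9.7  90.4  -0.   79.6  54.4] [ 0.50210445 -0.24754521  0.23448532] [ 1.79880146e+02 -1.66349511e-01  5.29205179e-01] [-0.45 -1.19  0.91  0.14  0.15  0.3 ]
322 231
```

View pics/m1.png

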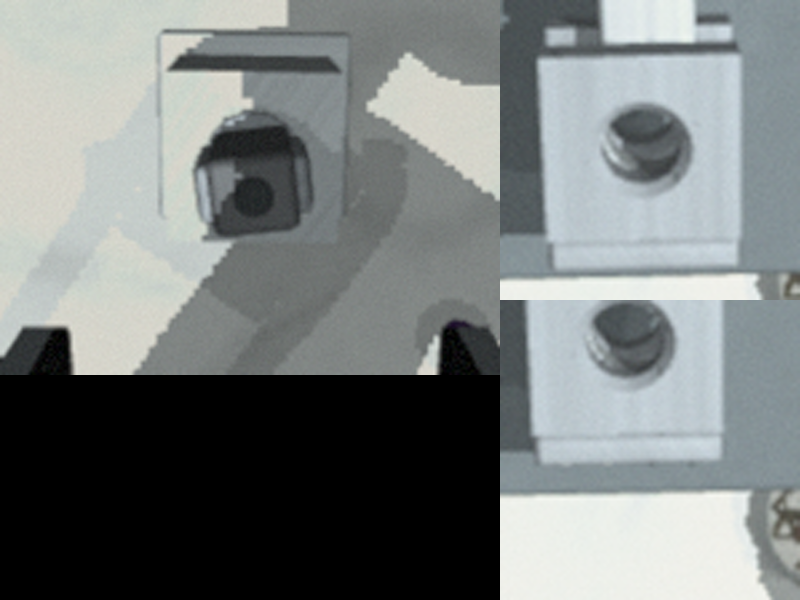

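In m1 the pin's top dot is at raw (324,234.3), so the pin is at about x 0.504, y -0.248. Its button axis is turned about -6° in the tool frame, with buttons on the image-left and image-right faces. The fork hole is at (328.3,279.7) in w2 and (324,247) in w3.

Call:
servo_tool(motion=[[0.005,0.001,0.08,0,0,-0.06,0.7],[0.005,0.001,0.16,0,0,-0.06,0.7],[0.005,0.001,0.24,0,0,-0.06,0.7],[0.005,0.001,0.31,0,0,-0.06,0.7],[0.005,0.001,0.36,0,0,-0.06,0.7],[0.005,0.001,0.385,0,0,-0.06,0.7],[0.005,0.001,0.385,0,0,-0.06,0.7],[0.005,0.001,0.385,0,0,-0.06,0.5]], squeeze=50)

```text
time: 7.85
tool_pos: [0.5051, -0.2499, 0.0827]
ee_rot: [179.8, -0.3, 5.7]
contact_force: [0.9, 0.2, 0.3]
gripper_width: 0.0465
gripper_force: 0.0
```

Run:
```python
from h import *
from workcell import ctrl
st=ctrl.get_state()
k=cal(ctrl.get_calibration("wrist"))
im=ctrl.get_image("wrist"); 
cv2.imwrite("pics/w5.png",cv2.resize(im[160:480,160:480],(600,600))[:,:,::-1])
print(st["tool_pos"],st["ee_rot"],st["contact_force"])
# fit fork with the wrist views
K=cal(ctrl.get_calibration("wrist"))[:2]
ks=[]
for n in("w2k","w3k"):
    a=np.load(f"pics/{n}.npy"); ks.append((*K,a[:3],a[3:]))
def sp(q): 
    f,R=stand(SP); return list(f+R@np.array([q[0],q[1],0]))+[SP[3]+q[2],0]
def res(q):
    p=sp(q); return np.concatenate([proj(p[:3],ks[0])[0]-(328.3,279.7),proj(p[:3],ks[1])[0]-(324,247.2),proj(barpt(p,.06,.022),ks[0])[0]-(326,154.5)])
s=least_squares(res,[0,0,0],x_scale=[.01,.01,1]);print(s.x,s.fun.round(1),np.round(sp(s.x),4))
```

```text
[ 0.50507882 -0.24988373  0.08274417] [179.76121425  -0.29282377   5.70504381] [0.94099256 0.21141771 0.27654641]
[ 0.00336671  0.00099247 -0.8640334 ] [ 0.2 -0.7 -0.3 -0.2  0.1  0.7] [0.5465 0.0415 0.1157 9.966  0.    ]
```

View pics/w5.png

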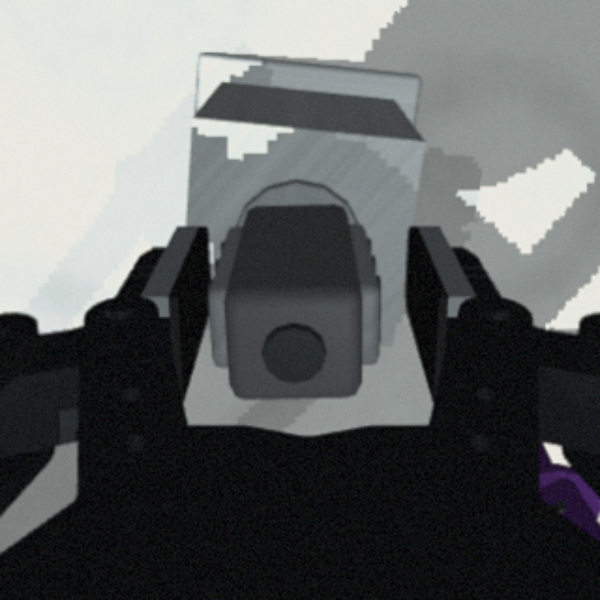

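The handle sits square between the fingers. Its top dot is about 2.5 mm left and 3 mm low of the grasp axis, so I correct for that and close.

Call:
servo_tool(motion=[[-0.007,-0.006,0.003,0,0,0,0.5],[-0.007,-0.006,0.003,0,0,0,0.5],[-0.007,-0.006,0.003,0,0,0,0.3],[-0.007,-0.006,0.003,0,0,0,0.0],[-0.007,-0.006,0.003,0,0,0,0.0],[-0.007,-0.006,0.003,0,0,0,0.0],[-0.007,-0.006,0.003,0,0,0,0.0],[-0.007,-0.006,0.003,0,0,0,0.0]], squeeze=60)

```text
time: 8.7
tool_pos: [0.5021, -0.2478, 0.0817]
ee_rot: [179.8, -0.3, 5.7]
contact_force: [-0.5, 0.9, 6.4]
gripper_width: 0.0253
gripper_force: 59.6
```

Call:
servo_tool(motion=[[0,0,-0.05,0,0,0,0],[0,0,-0.12,0,0,0,0],[0,0,-0.2,0,0,0,0],[0,0,-0.28,0,0,0,0],[0,0,-0.33,0,0,0,0],[0,0,-0.33,0,0,0,0],[0,0,-0.33,0,0,0,0]])

```text
time: 9.4
tool_pos: [0.5006, -0.247, 0.2118]
ee_rot: [179.9, -0.2, 5.7]
contact_force: [-0.7, -0.0, -1.8]
gripper_width: 0.0255
gripper_force: 59.0
```

```bash
cat >> h.py <<'E'
f0,R0_=stand(SP); FK=list(f0+R0_@np.array([.003,.0003,0]))+[9.97,0]
def pinpose(h,dx=0,dy=0):
    f,R=stand(FK); return f+R@np.array([dx,dy,h]),tool(R,[0,-1,0])
E
python3 - <<'E'
from h import *
from workcell import ctrl
st=ctrl.get_state(); print(st["tool_pos"],st["gripper_width"],st["gripper_force"],st["contact_force"])
P,R=pinpose(.105); print(P,rel(P,R,st))
m=[]
for c in("scene","top"):
    im=ctrl.get_image(c); kc=cal(ctrl.get_calibration(c)); u,v=[int(x) for x in proj(st["tool_pos"]-[0,0,.03],kc)[0]]
    m.append(cv2.resize(im[v-40:v+40,u-40:u+40],(400,400),interpolation=cv2.INTER_CUBIC))
    tip=proj(st["tool_pos"]-[0,0,.0737],kc)[0]; print(c,u,v,"pred tip",tip)
cv2.imwrite("pics/m2.png",np.hstack(m)[:,:,::-1])
E
```

```text
[ 0.50061513 -0.24696212  0.21175204] 0.025524155697036865 58.96913677453995 [-0.71314147 -0.04936513 -1.76739276]
[0.48704129 0.03032941 0.20153169] [0.035, -0.693, 0.024, 0.016, 0.387, -0.046]
scene 432 268 pred tip [429.52610794 283.57741184]
top 456 250 pred tip [450.92120423 253.61158571]
```

View pics/m2.png

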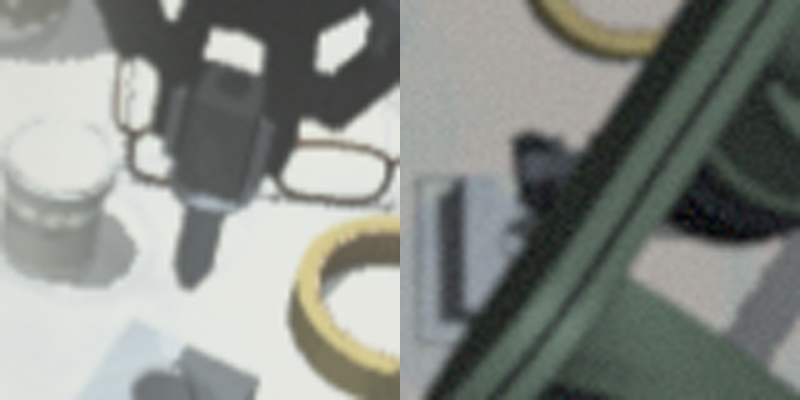

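In m2 the pin is held upright with its balls drawn in. The tip is at scene (430.4,285) against a predicted (429.5,283.6), so it sits straight in the grip. Next I move in front of the fork.

Call:
servo_tool(motion=[[0,-0.08,-0.03,0,0,0,0],[0,-0.17,-0.04,0,0.03,0,0],[0,-0.27,-0.04,0,0.1,-0.01,0],[0.01,-0.37,-0.03,0,0.17,-0.02,0],[0.02,-0.47,-0.02,0.01,0.24,-0.03,0],[0.03,-0.57,0,0.01,0.31,-0.04,0],[0.035,-0.65,0.01,0.016,0.387,-0.046,0],[0.035,-0.693,0.024,0.016,0.387,-0.046,0],[0.035,-0.693,0.024,0.016,0.387,-0.046,0],[0.035,-0.693,0.024,0.016,0.387,-0.046,0]])

```text
time: 10.5
tool_pos: [0.4871, 0.0303, 0.2011]
ee_rot: [179.9, -35.0, 10.1]
contact_force: [0.6, 0.5, -0.1]
gripper_width: 0.0251
gripper_force: 59.4
```

Run:
```python
from h import *
from workcell import ctrl
st=ctrl.get_state(); print(st["joints"].round(1),st["gripper_width"],st["contact_force"])
P,R=pinpose(.105); print(rel(P,R,st)); P,R=pinpose(.0737); print(rel(P,R,st))
T=Ro.from_euler("xyz",st["ee_rot"],degrees=True).as_matrix()
tip=st["tool_pos"]+T[:,2]*.0737; f,Rf=stand(FK); print("tip in fork",Rf.T@(tip-f)*1000)
m=[]
for c in("scene","wrist"):
    im=ctrl.get_image(c); kc=cal(ctrl.get_calibration(c))
    for n,X in(("tip",tip),("fork",f)): print(c,n,proj(X,kc)[0].round(1))
    u,v=(int(x) for x in proj(f,kc)[0]) if c=="scene" else (320,320)
    s=40 if c=="scene" else 150
    m.append(cv2.resize(im[v-s:v+s,u-s:u+s],(400,400),interpolation=cv2.INTER_CUBIC))
cv2.imwrite("pics/m3.png",np.hstack(m)[:,:,::-1])
```

```text
[-16.4 -18.4 127.8  22.9  40.9  50.1] 0.025061854995322836 [ 0.62453631  0.45028145 -0.08713463]
[0.001, -0.0, -0.001, -0.0, 0.0, 0.001]
[0.001, -0.0, 0.077, -0.0, 0.0, 0.001]
tip in fork [-0.27113946 -0.05172113 30.98055784]
scene tip [318.5 220.9]
scene fork [321.6 224.1]
wrist tip [321.3 255. ]
wrist fork [321.4 242.1]
```

View pics/m3.png

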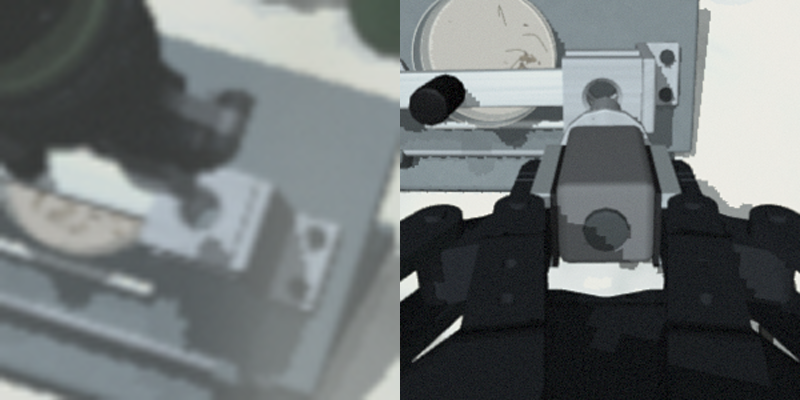

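In m3 the wrist view shows the hole at (320.8,240.5), which agrees with the predicted (321.4,242.1), and the tip is in line with it. Inserting slowly.

Call:
servo_tool(motion=[[0.003,0,0.03,0,0,0,0],[0.003,0,0.06,0,0,0,0],[0.003,0,0.075,0,0,0,0],[0.003,0,0.09,0,0,0,0],[0.003,0,0.1,0,0,0,0],[0.003,0,0.11,0,0,0,0],[0.003,0,0.11,0,0,0,0]])

```text
time: 11.3
tool_pos: [0.5116, 0.0349, 0.1644]
ee_rot: [-179.9, -34.7, 10.0]
contact_force: [-2.4, 1.8, -4.5]
gripper_width: 0.0253
gripper_force: 59.2
```

```bash
cat > s.py <<'E'
from h import *
from workcell import ctrl
st=ctrl.get_state()
T=Ro.from_euler("xyz",st["ee_rot"],degrees=True).as_matrix()
tip=st["tool_pos"]+T[:,2]*.0737; f,Rf=stand(FK); print("tip in fork",(Rf.T@(tip-f)*1000).round(1),"F tool",(T.T@st["contact_force"]).round(1),"M",(T.T@st["torque"]).round(2),"tilt",Ro.from_matrix(tool(Rf,[0,-1,0]).T@T).as_rotvec(degrees=True).round(2),st["gripper_width"],st["time"])
E
python3 s.py
```

```text
tip in fork [ -1.2   0.4 -13.5] F tool [-4.2 -2.2  2.5] M [ 0.35 -1.26  0.04] tilt [ 0.12 -0.28  0.  ] 0.025279164911672855 11.3
```

Call:
servo_tool(motion=[[-0.005,0,0.01,0,0,0,0],[-0.005,0,0.02,0,0,0,0],[-0.005,0,0.03,0,0,0,0],[-0.005,0,0.04,0,0,0,0],[-0.005,0,0.05,0,0,0,0],[-0.005,0,0.06,0,0,0,0],[-0.005,0,0.06,0,0,0,0]])

```text
time: 12.0
tool_pos: [0.5244, 0.0371, 0.1446]
ee_rot: [-179.9, -34.9, 10.0]
contact_force: [-1.8, 2.5, -5.1]
gripper_width: 0.0256
gripper_force: 59.2
```

```bash
python3 s.py
```

```text
tip in fork [ -1.7   0.3 -37.1] F tool [-4.  -2.8  3.5] M [ 0.62 -1.19  0.01] tilt [ 0.07 -0.12 -0.02] 0.02558296233086534 12.0
```

Call:
servo_tool(motion=[[-0.002,-0.001,0.012,0,0,0,0],[-0.002,-0.001,0.024,0,0,0,0],[-0.002,-0.001,0.036,0,0,0,0],[-0.002,-0.001,0.044,0,0,0,0],[-0.002,-0.001,0.05,0,0,0,0],[-0.002,-0.001,0.054,0,0,0,0],[-0.002,-0.001,0.058,0,0,0,0],[-0.002,-0.001,0.058,0,0,0,0]])

```text
time: 12.8
tool_pos: [0.5354, 0.0394, 0.1287]
ee_rot: [179.9, -35.0, 10.3]
contact_force: [-57.2, -9.5, 47.2]
gripper_width: 0.0255
gripper_force: 69.9
```

```bash
python3 s.py
```

```text
tip in fork [ -1.5   0.6 -56.6] F tool [-20.5  -0.7 -71.9] M [ 0.33 -3.26 -0.14] tilt [ 0.05 -0.02 -0.29] 0.02548045442771037 12.8
```

Call:
servo_tool(motion=[[0.002,0,-0.007,0,0,0,0],[0.002,0,-0.009,0,0,0,0],[0.002,0,-0.009,0,0,0,0]])

```text
time: 13.1
tool_pos: [0.5351, 0.0393, 0.1293]
ee_rot: [180.0, -34.9, 10.0]
contact_force: [-7.4, 0.1, -1.2]
gripper_width: 0.0254
gripper_force: 60.2
```

```bash
python3 s.py
```

```text
tip in fork [ -1.5   0.6 -55.9] F tool [-6.7 -1.4 -3.2] M [ 0.46 -1.39  0.06] tilt [ 0.04 -0.07 -0.06] 0.02538869617041833 13.1
```

Call:
servo_tool(motion=[[0,0,0.001,0,0,0,0.5],[0,0,0.001,0,0,0,0.6],[0,0,0.001,0,0,0,0.6],[0,0,0.001,0,0,0,0.6],[0,0,-0.04,0,0,0,0.6],[0,0,-0.12,0,0,0,0.6],[0,0,-0.2,0,0,0,0.6],[0,0,-0.25,0,0,0,0.6],[0,0,-0.25,0,0,0,0.6],[0,0,-0.25,0,0,0,0.6]])

```text
time: 14.1
tool_pos: [0.4804, 0.0288, 0.2124]
ee_rot: [179.9, -35.2, 10.0]
contact_force: [0.9, -0.1, 0.2]
gripper_width: 0.0514
gripper_force: 0.0
```

```bash
python3 s.py
python3 - <<'E'
from h import *
from workcell import ctrl
k=cal(ctrl.get_calibration("wrist")); im=ctrl.get_image("wrist"); f,R=stand(FK)
f=f+R@[-.0015,.0005,0]
for h in(0,.004,.054): print(h,proj(f+R@[0,0,h],k)[0].round(1))
a=cv2.resize(im[120:420,170:470],(400,400)); s=ctrl.get_image("scene"); c=cal(ctrl.get_calibration("scene")); u,v=[int(x) for x in proj(f,c)[0]]
b=cv2.resize(s[v-40:v+40,u-40:u+40],(400,400),interpolation=cv2.INTER_CUBIC)
cv2.imwrite("pics/m4.png",np.hstack([a,b])[:,:,::-1])
E
```

```text
tip in fork [ 0.9 -0.5 44.1] F tool [0.9 0.3 0.3] M [ 0.05 -0.28 -0.02] tilt [-0.1   0.16 -0.06] 0.05138210363669045 14.1
0 [322.2 238.7]
0.004 [322.2 240. ]
0.054 [321.9 260.5]
```

View pics/m4.png

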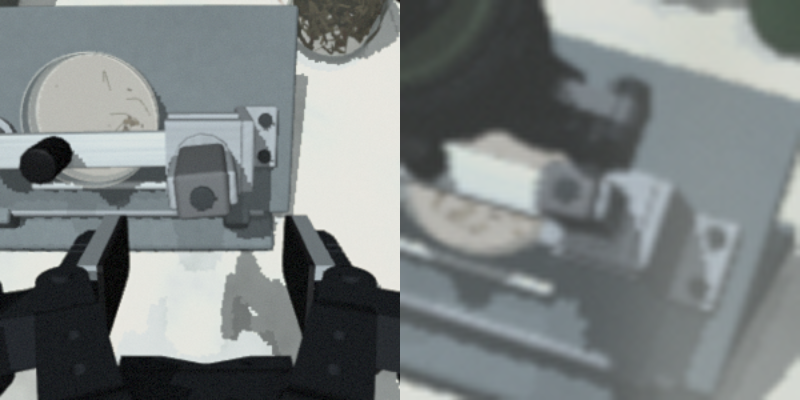

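The pin stands in the fork, but its top dot is about 8 px off prediction, so I'll move aside and check seating and tilt numerically.

Call:
servo_tool(motion=[[0,-0.06,-0.02,0,0,0,0.6],[0,-0.16,-0.04,0,0,0,0.6],[0,-0.26,-0.05,0,0,0,0.6],[0,-0.34,-0.05,0,0,0,0.6],[0,-0.38,-0.05,0,0,0,0.6],[0,-0.38,-0.05,0,0,0,0.6],[0,-0.38,-0.05,0,0,0,0.6]])

```text
time: 14.9
tool_pos: [0.4416, 0.1772, 0.2265]
ee_rot: [179.9, -34.9, 10.1]
contact_force: [0.6, -0.5, -0.5]
gripper_width: 0.0512
gripper_force: 0.0
```

```bash
cat > v.py <<'E'
from h import *
from workcell import ctrl
D=[]
for c in("wrist","scene","top"):
    k=cal(ctrl.get_calibration(c)); im=ctrl.get_image(c); cv2.imwrite(f"pics/v_{c}.png",im[:,:,::-1])
    fp=proj(stand(FK)[0],k)[0]
    for d in ctrl.outline_of("pin_handle",c):
        r=np.array(d["rect"]); ce=[(r[0]+r[2])/2,(r[1]+r[3])/2]; near=np.linalg.norm(np.array(ce)-fp)<(90 if c=="wrist" else 25)
        print(c,round(d["score"],2),r.round(1),"fork",fp.round(1),near)
        if near: D.append((c,k,d["mask"])); break
def box(hx,hy,z0,z1): return np.array([[x,y,z] for x in(-hx,hx) for y in(-hy,hy) for z in(z0,z1)])
t=np.linspace(0,2*np.pi,30)
def ring(r,z): return np.column_stack([r*np.cos(t),r*np.sin(t),0*t+z])
parts=[box(.012,.013,.004,.054),box(.009,.017,.011,.047),np.vstack([ring(.017,0),ring(.017,.004)])]
def render(q,k,lift=None):
    f,R=stand(FK); M=R@Ro.from_rotvec([q[3],q[4],0]).as_matrix(); m=np.zeros((480,640),np.uint8)
    for p in parts:
        uv=proj(f+R@np.array(q[:3])+p@M.T,k); cv2.fillConvexPoly(m,cv2.convexHull((uv*16).round().astype(np.int32)),1,shift=4)
    return m>0
def cost(q,D=D):
    return sum(1-(render(q,k)&m).sum()/(render(q,k)|m).sum() for _,k,m in D)
from scipy.optimize import differential_evolution
b=[(-.005,.005),(-.005,.005),(-.006,.03),(-.15,.15),(-.2,.2)]
for n,S in(("all",D),*[(d[0],[d]) for d in D if d[0]=="wrist"]):
    s=differential_evolution(lambda q:cost(q,S),b,maxiter=60,popsize=10,seed=1); print(n,s.x.round(4),s.fun,[(d[0],round(cost(s.x,[d]),2)) for d in D])
for h in(0,.006,.012,.018):
    s=differential_evolution(lambda q:cost([q[0],q[1],h,q[2],q[3]],D),b[:2]+b[3:],maxiter=40,popsize=8,seed=1); print("h",h,s.x.round(4),round(s.fun,3))
E
python3 v.py
```

```text
wrist 0.92 [486.3 212.1 555.8 272.6] fork [503.7 228.6] True
scene 0.62 [307.  218.5 327.4 231.2] fork [321.6 224.1] True
top 0.93 [304.5 227.1 321.6 251.5] fork [313.  229.7] True
all [-0.0037  0.0018  0.0016 -0.0106 -0.0435] 0.4459638964153322 [('wrist', np.float64(0.12)), ('scene', np.float64(0.2)), ('top', np.float64(0.12))]
wrist [-0.0049 -0.0048 -0.0058 -0.0604 -0.0336] 0.054716347767707285 [('wrist', np.float64(0.05)), ('scene', np.float64(0.39)), ('top', np.float64(0.33))]
h 0 [-0.0038  0.0019 -0.0056 -0.0674] 0.471
h 0.006 [-0.0044  0.003   0.0102  0.0002] 0.502
h 0.012 [-0.0048  0.0022 -0.02    0.0562] 0.647
h 0.018 [-0.003   0.0018 -0.0447  0.0925] 0.879
```

The mask fit puts the collar on the fork (1.6 mm lift, which is within fit noise) with a tilt of about 0.045 rad. The bar was still being pushed onto its stop when I let go. Handing in.

```bash
python3 -c "
from workcell import ctrl
print(ctrl.finish_job())"
```

```text
the job is handed in; nothing more can be done
None
```

I closed the bar against its stop, slid the ball-lock pin in until its collar met the fork, let go, moved the arm clear and handed the job in at about 15 s. My camera fit put the collar within about 2 mm of the fork and the pin about 0.045 rad off the hole axis. I could not read directly that the buttons had sprung out, and the hand-in gave no verdict.

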